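# Reset the tripped breaker under the switch box hood

### The job

One of the three breaker levers under the hood of the green switch box has tripped and rests half-way; the lamps are dead and nothing tells you which, so feel for it. Pull that lever fully towards the robot to OFF to reset it, then swing it fully away to ON. The other two are already ON: do not switch them off, and leave the things on the bench where they are.

Things in the scene. Friction and masses are not known exactly. Their poses are not given: they have to be found in the camera images.
- switch_box: Green steel switch box, fixed to the bench: 180 mm deep (x), 330 mm wide (y), 240 mm high. Origin: centre of its underside; x from its open front to its back wall (away from the robot), y left, z up. Base block with its top (deck) at z = 50 mm; back wall's inner face at x = 84 mm; side cheeks' inner faces at y = +-160 mm. Hood open to the front only.
- hood_edge (a point): Middle of the hood's front edge, on the roof's underside: box frame (-35, 0, 235) mm. Flat roof from here back to the back wall; the cheeks begin 3 mm farther back. It roofs over the pivots, so the tool must reach in tilted 30 to 45 degrees, fingers pointing down and away from the robot.
- pivot_1 (a point): Left lever's pivot, box frame (-30, 85, 60) mm, fixed to the box; axes as the box. Each lever is 80 mm long from its pivot; its black plastic handle, 16 mm wide (y) by 12 mm thick, covers 30 to 80 mm from the pivot. It swings about the pivot's y axis: +0.6 rad (leaning away from the robot, +x) is the ON stop, -0.6 rad (towards the robot) the OFF stop, 0 is straight up.
- pivot_2 (a point): Middle lever's pivot, box frame (-30, 0, 60) mm; lever as the left one. A fixed round black breaker body, radius 28 mm and 34 mm wide (y), surrounds each pivot. The tripped lever starts within 0.06 rad of straight up, the two others within 0.03 rad of the ON stop. Which is which varies; no reading tells it. Friction (0.18 N m, 3 N at the handle) holds levers where left.
- pivot_3 (a point): Right lever's pivot, box frame (-30, -85, 60) mm; lever as the left one. Fingers that close along y at about 62 mm straight above a pivot meet the 16 mm wide handle only if that lever is the tripped one; above the two others they shut on nothing.
- shoe_last: bystander: wooden shoe last, 205 mm long, 62 mm wide, 72 mm high, lying; origin under its middle
- shoe_brush: bystander: shoe brush, 160 by 50 by 40 mm, bristles down; origin under its centre
- polish_tin: bystander: red round polish tin, diameter 72 mm, 30 mm high; origin under its centre
- hammer: bystander: hammer, 260 mm long, lying; origin under its middle

How it is judged:
By the outcome, as a careful person would: the job done as asked, in the order asked, and still so for the second after the job is handed in, with the robot touching nothing.
It also fails if it takes over 54 s, if anything falls off the work surface, if the arm or the gripper's body presses on something with over 40 N, if the wrist force passes 120 N, or if a joint passes its speed limit or range.

### The arm

A 7-joint arm with a two-finger parallel gripper is mounted at the origin on the work surface. World frame = base frame: x ahead of the robot, y to its left, z up, the work surface at z = 0. Lengths are in m, angles in rad, forces in N, time in s.
With the tool pointing down it reaches from about 0.425 to 0.925 m from the base axis. Payload 6.8 kg.
Tool frame: the origin (TCP) lies midway between the tips of the shut fingers; the grasp point (between the pads) lies 19 mm behind it; z points along the fingers, y is the line along which they close (so a half turn about z gives the same grasp; the last joint's range is limited). The gripper opens to 85 mm and grips with 20 to 120 N. Pads are 22 mm wide; open, the fingers measure 114 mm over their backs; the gripper's body (76 mm by 85 mm) begins 54 mm behind the grasp point. The pads swing forward as they close: fully open they stand 13 mm farther back than shut.
Start: joints at [-1.382, 0.477, 0.022, 1.555, -0.011, 1.109, -0.083], TCP at [0.197, 0.646, 0.198] pointing down, gripper open.
Joint ranges: [-2.96, 2.96], [-0.34, 2.1], [-1.41, 1.46], [0.24, 2.44], [-1.37, 4.51], [0.17, 1.92], [-2.96, 2.96]. Speed limits (rad/s): [2.39, 2.39, 3.14, 3.14, 3.14, 3.14, 3.14].

### API

Orientations are given as a rotation vector (axis times angle).
In Python, from bench import r gives the robot as it stands. The module is installed in compiled form; this text tells all that it offers.
- The arm moves only by the tool apply_moves, never from a script. Its argument "rows" is a list of rows, each a list of 6 numbers: the shift along the tool's x, y, z scaled (see below), then the turn, a rotation vector about the tool's x, y, z scaled (see below). A call has 1 to 5 rows; each row is the pose to reach, as a shift and turn from the pose commanded when the call began, along the tool's axes at that moment; what a row does not reach only later rows make up. The controller multiplies each number of a shift by 0.25 m and each number of a turn by 90 degrees. A row lasts 1/8 s, in which the tool goes at most 62.5 mm and 10.7 degrees, less where a joint would pass 70% of its speed; a pose out of reach is approached as far as the arm can. A call with a number of a shift or a turn outside -1 to 1 is refused whole. A call with a gripper value outside its range is refused whole. "claw" is the opening, from 0 (shut) to 1 (fully open), set as the call begins (left out, the last holds). The fingers move at their own pace and stop on an object; "newtons" is the grip in N (left out, the last holds). Time passes only in rows, so rows that repeat a pose let the fingers close. It gives the time, the measured TCP pose, the force, the opening and the grip force at its end, in the units of the state.
- r.get_obs(): the state, without advancing time (a new reading comes with each control period).
- r.grab_frame(name): name is "scene" or "top" or "wrist"; returns a dict with "pixels" (420x560x3 uint8, red, green, blue), "intrinsics" (3x3 intrinsics, pixels), "dist" ([k1, k2, p1, p2, k3] as OpenCV has them; the pictures are not rectified), "eye" and "attitude" of the camera in the world. Camera axes: x right, y up, looking along -z (the intrinsics and any distortion apply to the point x, -y, -z); pixel columns grow to the right and rows downward; lengths in m; the calibration is good to about 2 mm. A picture is of the moment at which its call begins. There is no depth.
- r.hand_in(): hands the job in; it is judged then, once.
Trained networks look in a picture, given as the dict that the camera call returned (one of the last four; its "shot" number tells which), for a name from the list of things; names that differ only in an ending like _2 or _b are one class to them, and where a whole thing is asked for, a point or a joint stands for the part that bears it (a point fixed in the world has none). Each returns a list of dicts, best first, with "conf" (0 to 1); they miss things now and then, are a little off and sometimes report something else, mostly with a low value. They report only what shows in the picture. A call takes as long as a camera call.
- r.search_frame(picture, thing): "rect" ([left, top, width, height] in pixels, round what is visible of it).
- r.outline_of(picture, thing): "pixels" (420x560 bool, what is visible of it) and "rect" ([left, top, width, height] in pixels, round what is visible of it).
- r.landmark_of(picture, thing): "point" ([column, row] in pixels: a listed point, or the origin of a listed thing).
The state is a dict: "clock": time; "joints": joint angles; "qvel": joint speeds; "tau": joint torques, N m; "tcp_pos": TCP position; "orientation": TCP orientation; "contact_force": force on the tool from outside, world axes, zero at the start; "moment": the same for the moment, N m; "grip_width": finger opening in m; "gripper_force": force on a finger pad.
Only numpy, scipy, OpenCV 4.12 (cv2) and the standard library are available. Lean on these libraries where they do the work, as an engineer would, in place of code of your own. Each camera call takes 0.05 s, during which the arm holds its last target. There are 200 camera calls.

## Working session

There is one attempt and no reset: what is moved stays moved. The work goes in short steps, Python scripts to look and compute and a tool call to move; the robot and the scene stay as the last step left them, time stands still between calls to the robot, and variables do not carry over. Pictures are saved under pics/ and viewed, at most 10 in all, crops included, and the job is handed in when it is done.

Besides the shell and the picture viewer there is one more tool, called after "Emit:" as a command line: name --pt "numbers of a row" for each row, then --argument value for the rest. apply_moves: Moves the arm, as the interface text tells. Its arguments: {"type":"object","properties":{"rows":{"type":"array","items":{"type":"array","items":{"type":"number"}}},"claw":{"type":"number"},"newtons":{"type":"number"}},"required":["rows"]}

```bash
mkdir -p pics; cat > h.py <<'E'
import numpy as np, cv2
from scipy.spatial.transform import Rotation as R
from bench import r
def Rm(a):
    a=np.array(a,float)
    if a.shape==(3,3): return a
    return R.from_rotvec(a).as_matrix() if a.size==3 else R.from_quat(a).as_matrix()
def proj(f,P):
    P=np.atleast_2d(P); c=(P-np.array(f["eye"]))@Rm(f["attitude"]); c=c*[1,-1,-1]
    return cv2.projectPoints(c.astype(float),np.zeros(3),np.zeros(3),np.array(f["intrinsics"]),np.array(f["dist"]))[0][:,0]
def save(f,n): cv2.imwrite(n,f["pixels"][:,:,::-1])
E
python3 - <<'E'
from h import *
import pickle
o=r.get_obs(); print({k:np.round(v,3) for k,v in o.items()})
D=[]
for n in ["scene","top"]:
    f=r.grab_frame(n); save(f,f"pics/{n}0.png"); print(n,f["eye"],np.round(f["attitude"],3))
    lm={}
    for t in ["switch_box","hood_edge","pivot_1","pivot_2","pivot_3","shoe_last","shoe_brush","polish_tin","hammer"]:
        lm[t]=[(np.round(d["point"],1).tolist(),round(d["conf"],2)) for d in r.landmark_of(f,t)[:4]]
        print(t,lm[t])
    D.append((f,lm))
pickle.dump(D,open("d0.pkl","wb"))
E
```

```text
{'clock': np.float64(0.0), 'joints': array([-1.382,  0.478,  0.022,  1.556, -0.011,  1.109, -0.083]), 'qvel': array([-0.   ,  0.   , -0.   ,  0.001, -0.001, -0.   , -0.001]), 'tau': array([-1.0000e-03, -5.9644e+01,  1.6080e+00, -2.8120e+01,  1.3000e-02,
        9.0000e-03, -0.0000e+00]), 'tcp_pos': array([0.197, 0.645, 0.197]), 'orientation': array([-4.640e-01, -3.107e+00,  3.000e-03]), 'contact_force': array([0.111, 0.592, 0.567]), 'moment': array([ 0.034, -0.01 ,  0.   ]), 'gripper_force': np.float64(0.0), 'grip_width': np.float64(0.086)}
scene [0.34892292 0.17644589 1.02658028] [ 0.214 -0.314 -1.971]
switch_box [([294.3, 212.5], 0.84)]
hood_edge [([304.3, 186.0], 0.84)]
pivot_1 [([325.0, 194.9], 0.75), ([270.8, 230.8], 0.64), ([300.5, 211.0], 0.62)]
pivot_2 [([325.0, 194.9], 0.75), ([270.8, 230.8], 0.64), ([300.5, 211.0], 0.62)]
pivot_3 [([325.0, 194.9], 0.75), ([270.8, 230.8], 0.64), ([300.5, 211.0], 0.62)]
shoe_last [([375.9, 141.3], 0.66), ([248.7, 316.7], 0.34)]
shoe_brush [([201.2, 260.1], 0.66)]
polish_tin [([250.6, 317.8], 0.67), ([200.6, 258.5], 0.66)]
hammer [([177.8, 304.7], 0.56)]
top [0.44469265 0.07890973 1.08434231] [ 0.136 -0.121 -1.556]
switch_box [([306.4, 206.1], 0.7)]
hood_edge [([314.6, 198.8], 0.56), ([338.4, 204.1], 0.52)]
pivot_1 [([343.8, 202.7], 0.96), ([311.3, 211.7], 0.65), ([280.6, 219.8], 0.56)]
pivot_2 [([343.8, 202.7], 0.96), ([311.3, 211.7], 0.65), ([280.6, 219.8], 0.56)]
pivot_3 [([343.8, 202.7], 0.96), ([311.3, 211.7], 0.65), ([280.6, 219.8], 0.56)]
shoe_last [([407.5, 174.5], 0.84)]
shoe_brush [([207.4, 213.0], 0.6)]
polish_tin [([224.7, 279.0], 0.82)]
hammer [([168.5, 241.8], 0.7)]
```

```bash
cat > fit.py <<'E'
from h import *
import pickle
from scipy.optimize import least_squares
D=pickle.load(open("d0.pkl","rb"))
M={"switch_box":(0,0,0),"hood_edge":(-35,0,235),1:(-30,85,60),2:(-30,0,60),3:(-30,-85,60)}
def W(p,P): return R.from_euler("z",p[2]).apply(np.atleast_2d(P)/1000)+[p[0],p[1],0]
obs=[{"switch_box":(294.3,212.5),"hood_edge":(304.3,186),1:(270.8,230.8),2:(300.5,211),3:(325,194.9)},
{"switch_box":(306.4,206.1),"hood_edge":(314.6,198.8),1:(280.6,219.8),2:(311.3,211.7),3:(343.8,202.7)}]
def res(p,o):
    e=[]
    for (f,_),ob in zip(D,o):
        for k,v in ob.items(): e.append(proj(f,W(p,M[k]))[0]-v)
    return np.array(e).ravel()
def swap(o): return {1:o[3],2:o[2],3:o[1],"switch_box":o["switch_box"],"hood_edge":o["hood_edge"]}
best=None
for o in (obs,[swap(x) for x in obs]):
  for y0 in np.arange(-3,3,.8):
    s=least_squares(res,[.65,.05,y0],args=(o,),loss="soft_l1")
    if best is None or s.cost<best[0].cost: best=(s,o)
s,o=best
print(s.x,s.cost); print(np.round(res(s.x,o).reshape(-1,2),1).tolist())
np.save("box.npy",s.x)
C=[(x,y,z) for x in(-32,90) for y in(-165,165) for z in(0,240)]
for (f,_),n in zip(D,["scene","top"]):
    im=f["pixels"][:,:,::-1].copy()
    for q in proj(f,W(s.x,C)): cv2.circle(im,tuple(int(v) for v in q),2,(255,0,255),-1)
    for k in M: cv2.circle(im,tuple(int(v) for v in proj(f,W(s.x,M[k]))[0]),2,(0,0,255),-1)
    cv2.imwrite(f"pics/{n}1.png",im)
E
python3 fit.py
```

```text
[ 0.64564088  0.01390983 -6.03175506] 18.45288627113553
[[-1.6, -3.2], [1.4, 0.9], [3.5, 0.1], [0.2, -0.3], [1.2, -3.8], [-1.0, -1.5], [1.4, 1.5], [-2.7, -0.6], [-1.6, -0.3], [-2.6, 1.1]]
```

View pics/scene1.png

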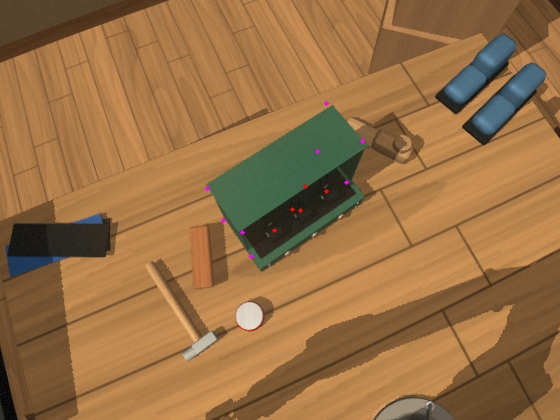

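View pics/top1.png

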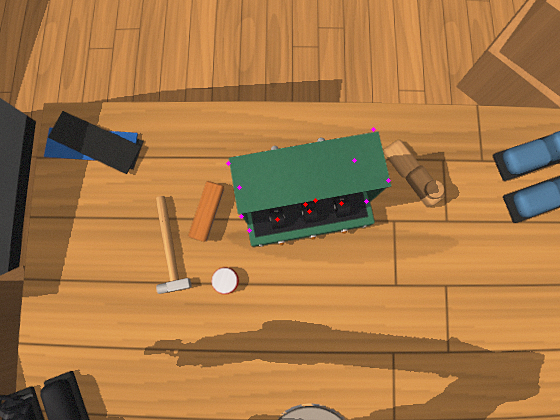

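```bash
cat > fit2.py <<'E'
from h import *
import itertools
from scipy.optimize import minimize
p0=np.load("box.npy"); p0[2]=(p0[2]+np.pi)%(2*np.pi)-np.pi
def W(p,P): return R.from_euler("z",p[2]).apply(np.atleast_2d(P)/1000)+[p[0],p[1],0]
B=[list(itertools.product((-90,90),(-165,165),(0,50))),list(itertools.product((-35,90),(-165,165),(0,240)))]
F=[]
for n in ["scene","top"]:
    f=r.grab_frame(n); m=r.outline_of(f,"switch_box")[0]; print(m["conf"],m["rect"]); F.append((f,cv2.GaussianBlur(m["pixels"].astype(np.float32),(0,0),1)))
def sil(f,p):
    im=np.zeros((420*1,560),np.uint8)
    for b in B: cv2.fillConvexPoly(im,cv2.convexHull((proj(f,W(p,b))*16).astype(np.int32)),255,cv2.LINE_AA,4)
    return cv2.GaussianBlur(im.astype(np.float32)/255,(0,0),1)
def cost(p,S=F): return sum(((sil(f,p)-m)**2).sum() for f,m in S)
for S in (F[:1],F[1:],F):
    best=min((minimize(cost,p0+np.array([0,0,d]),args=(S,),method="Nelder-Mead",options=dict(initial_simplex=[p0+d0 for d0 in ([0,0,d],[.015,0,d],[0,.015,d],[0,0,d+.06])],xatol=1e-5)) for d in (-.05,.05)),key=lambda s:s.fun)
    print(np.round(best.x,4),best.fun)
np.save("box2.npy",best.x)
p=best.x
big=np.zeros((0,))
out=[]
for (f,m),(c,rw) in zip(F,((290,185),(310,190))):
    im=f["pixels"][:,:,::-1].copy(); s=sil(f,p)>.5
    cs,_=cv2.findContours(s.astype(np.uint8),0,1); im=cv2.resize(im[rw-95:rw+95,c-95:c+95],None,fx=2.1,fy=2.1)
    for k in cs: cv2.polylines(im,[((k-[c-95,rw-95])*2.1).astype(np.int32)],True,(255,0,255),1)
    for y in(85,0,-85):
        a=[tuple(((q-[c-95,rw-95])*2.1).astype(int).tolist()) for q in proj(f,W(p,[(-30,y,60),(-30,y,140)]))]; cv2.line(im,a[0],a[1],(0,0,255),1)
    out.append(im)
cv2.imwrite("pics/fit2.png",np.hstack(out))
E
python3 fit2.py
```

```text
0.79 [205.5, 106.0, 161.9, 166.0]
0.82 [227.0, 130.6, 164.5, 116.0]
[0.6461 0.0132 0.1917] 165.264404296875
[0.6483 0.0159 0.1942] 149.5308837890625
[0.6469 0.0143 0.1912] 373.50994873046875
```

View pics/fit2.png

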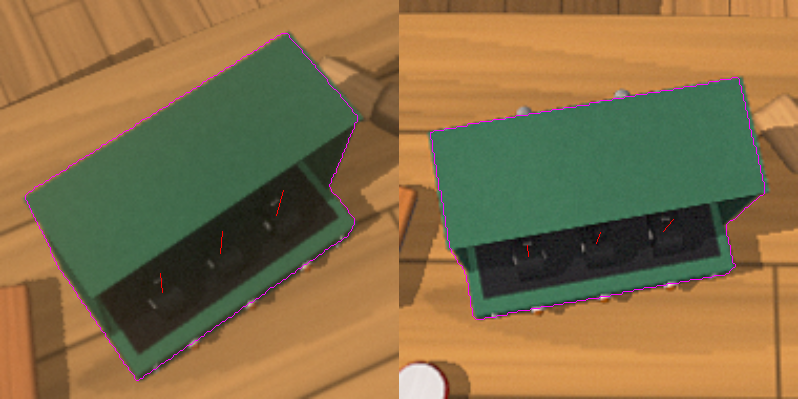

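```bash
cat >> h.py <<'E'
p=np.load("box2.npy"); Rb=R.from_euler("z",p[2]); tb=np.array([p[0],p[1],0])
def st():
    o=r.get_obs(); q=R.from_matrix(Rm(o["orientation"])); return o,np.array(o["tcp_pos"]),q
def show():
    o,t,q=st(); g=t-.019*q.as_matrix()[:,2]; m=(Rb.inv()*q).as_matrix()
    print("t",round(float(o["clock"]),2),"tcp_box",np.round(Rb.inv().apply(t-tb)*1000,1),"grasp_box",np.round(Rb.inv().apply(g-tb)*1000,1),"z",np.round(m[:,2],3),"y",np.round(m[:,1],3),"w",round(float(o["grip_width"]),4),"gf",round(float(o["gripper_force"]),1),"F",np.round(o["contact_force"],1),"q",np.round(o["joints"],2))
def go(g,tilt=45,frac=1,lim=1):
    """row for grasp point g (mm, box frame) at tilt deg"""
    o,t,q=st(); a=np.radians(tilt); c,s=np.cos(a),np.sin(a)
    m=Rb*R.from_matrix(np.array([[-c,0,s],[0,1,0],[-s,0,-c]])); T=Rb.apply(np.array(g)/1000)+tb+.019*m.as_matrix()[:,2]
    d=q.inv().apply(T-t)*frac/.25; w=(q.inv()*m).as_rotvec()*frac/(np.pi/2)
    print(g,"row",np.round(np.r_[d,w],3).tolist(),"dist",np.linalg.norm(T-t))
E
python3 - <<'E'
from h import *
show(); go([-150,85,260],45,.5); go([-150,85,260],45,1)
o,t,q=st(); f=r.grab_frame("wrist"); print(q.inv().apply(np.array(f["eye"])-t), f["intrinsics"])
E
```

```text
t 1.2 tcp_box [-321.4  705.1  198.4] grasp_box [-321.4  705.1  217.4] z [-0.  0. -1.] y [0.469 0.883 0.   ] w 0.0852 gf 0.0 F [-0.8  0.1 -1.1] q [-1.38  0.48  0.02  1.56 -0.01  1.11 -0.08]
[-150, 85, 260] row [-0.908, -0.922, -0.096, -0.061, -0.245, -0.147] dist 0.6488652404349936
[-150, 85, 260] row [-1.816, -1.844, -0.193, -0.122, -0.49, -0.294] dist 0.6488652404349936
[ 0.08190874 -0.00107015 -0.17545778] [[332.80528104   0.         279.53488401]
 [  0.         332.80528104 209.26325609]
 [  0.           0.           1.        ]]
```

Emit:
apply_moves --pt "-0.18 -0.18 -0.05 -0.012 -0.05 -0.03" --pt "-0.36 -0.36 -0.1 -0.024 -0.1 -0.06" --pt "-0.54 -0.54 -0.14 -0.036 -0.15 -0.09" --pt "-0.72 -0.72 -0.16 -0.048 -0.2 -0.12" --pt "-0.9 -0.9 -0.16 -0.06 -0.25 -0.15" --claw 0.7

```text
clock: 1.88
tcp_pos: [0.3435, 0.3714, 0.2392]
orientation: [0.077, 2.736, 0.051]
contact_force: [1.2, 0.0, 0.2]
grip_width: 0.0596
gripper_force: 0.0
```

```bash
python3 -c "
from h import *
show(); go([-150,85,260],45)"
```

```text
t 1.88 tcp_box [-230.1  408.2  239.2] grasp_box [-237.5  409.2  256.6] z [ 0.392 -0.05  -0.919] y [0.235 0.971 0.047] w 0.0596 gf 0.0 F [1.2 0.  0.2] q [-1.34  0.02  0.13  2.13  0.48  0.88  0.01]
[-150, 85, 260] row [-0.648, -1.166, 0.184, -0.06, -0.238, -0.143] dist 0.33654376333032066
```

Emit:
apply_moves --pt "-0.13 -0.23 0.04 -0.012 -0.05 -0.03" --pt "-0.26 -0.46 0.08 -0.024 -0.1 -0.06" --pt "-0.38 -0.69 0.11 -0.036 -0.14 -0.08" --pt "-0.5 -0.9 0.14 -0.048 -0.19 -0.11" --pt "-0.6 -1.0 0.17 -0.06 -0.24 -0.143"

```text
clock: 2.5
tcp_pos: [0.4362, 0.188, 0.2516]
orientation: [-0.125, 2.483, 0.107]
contact_force: [-0.3, 0.5, 0.6]
grip_width: 0.0596
gripper_force: 0.0
```

```bash
python3 -c "
from h import *
show(); go([-140,85,232],45); go([-140,0,232],45)
f=r.grab_frame('wrist'); 
for d in r.landmark_of(f,'pivot_1')[:4]: print(d)
im=f['pixels'][:,:,::-1].copy()
for y in (85,0,-85):
    for a in (0,.6):
        A=proj(f,Rb.apply(np.array([[-30,y,60],[-30+80*np.sin(a),y,60+80*np.cos(a)]])/1000)+tb).astype(int); print(A.tolist()); cv2.line(im,tuple(A[0].tolist()),tuple(A[1].tolist()),(0,0,255) if a else (255,0,255),1)
cv2.imwrite('pics/w1.png',cv2.convertScaleAbs(im,alpha=1.8))"
```

```text
t 2.5 tcp_box [-173.8  210.6  251.6] grasp_box [-185.5  210.7  266.7] z [ 0.612 -0.009 -0.791] y [0.075 0.996 0.046] w 0.0596 gf 0.0 F [-0.3  0.5  0.6] q [-0.76 -0.22 -0.06  2.43  0.79  0.53  0.23]
[-140, 85, 232] row [-0.112, -0.492, 0.225, -0.009, -0.081, -0.055] dist 0.13819581501608005
[-140, 0, 232] row [-0.142, -0.831, 0.228, -0.009, -0.081, -0.055] dist 0.21833518909058514
{'point': [51.2, 183.1], 'conf': 0.98}
{'point': [181.0, 169.8], 'conf': 0.85}
{'point': [117.4, 175.0], 'conf': 0.82}
[[183, 173], [175, 226]]
[[183, 173], [188, 235]]
[[118, 178], [103, 232]]
[[118, 178], [124, 240]]
[[56, 184], [34, 237]]
[[56, 184], [61, 245]]
```

View pics/w1.png

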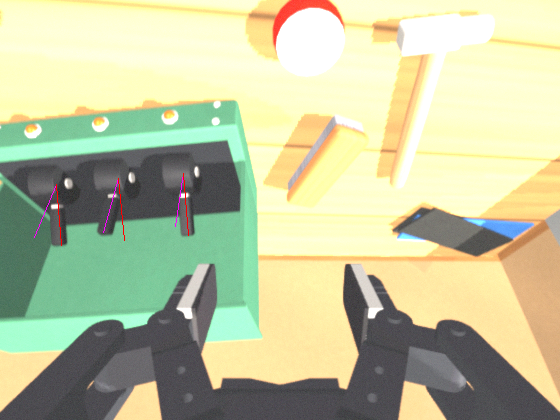

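The wrist picture shows the left handle (188,215) and right handle (57,225) lying along the ON lines. The middle handle (108,218) lies along the upright line. I'll feel the middle one first.

Emit:
apply_moves --pt "-0.03 -0.2 0.05 -0.002 -0.02 -0.014" --pt "-0.06 -0.4 0.1 -0.004 -0.04 -0.028" --pt "-0.1 -0.6 0.16 -0.007 -0.06 -0.042" --pt "-0.142 -0.83 0.228 -0.009 -0.081 -0.055" --pt "-0.142 -0.83 0.228 -0.009 -0.081 -0.055"

```text
clock: 3.22
tcp_pos: [0.428, 0.1662, 0.2426]
orientation: [-0.239, 2.502, 0.192]
contact_force: [-0.5, -0.5, 0.8]
grip_width: 0.06
gripper_force: 0.0
```

```bash
python3 -c "
from h import *
show(); go([-80,0,172],45); go([-30,0,122],45)
f=r.grab_frame('wrist'); print([(np.round(d['point'],1),d['conf']) for d in r.landmark_of(f,'pivot_1')[:4]])
print(proj(f,Rb.apply(np.array([[-30,85,60],[-30,0,60],[-30,-85,60]])/1000)+tb).round(1))
save(f,'pics/w2.png')"
```

```text
t 3.23 tcp_box [-186.1  190.7  242.6] grasp_box [-197.3  189.1  257.8] z [ 0.591  0.081 -0.803] y [-0.026  0.996  0.082] w 0.06 gf 0.0 F [-0.5 -0.5  0.8] q [ 0.21 -0.27 -0.69  2.43 -0.19  0.29  1.4 ]
[-80, 0, 172] row [-0.208, -0.8, 0.49, 0.05, -0.097, -0.021] dist 0.24020326074300316
[-30, 0, 122] row [-0.251, -0.821, 0.769, 0.05, -0.097, -0.021] dist 0.2881799608376056
[(array([113.6, 185.6]), 0.91), (array([ 71.7, 330.1]), 0.74), (array([182. , 181.1]), 0.73), (array([ 42.1, 188.8]), 0.62)]
[[181.1 185.4]
 [112.3 188.6]
 [ 42.7 192. ]]
```

```bash
python3 -c "
from h import *
go([-120,100,220],38); go([-90,0,182],38)"
```

```text
[-120, 100, 220] row [-0.172, -0.37, 0.276, 0.049, -0.019, -0.021] dist 0.12321679401790164
[-90, 0, 182] row [-0.192, -0.783, 0.438, 0.049, -0.019, -0.021] dist 0.22948052016035295
```

Emit:
apply_moves --pt "-0.05 -0.1 0.1 0 0 0" --pt "-0.12 -0.2 0.22 0.02 -0.01 -0.01" --pt "-0.16 -0.35 0.3 0.03 -0.02 -0.02" --pt "-0.18 -0.5 0.38 0.049 -0.019 -0.021" --pt "-0.19 -0.65 0.43 0.049 -0.019 -0.021"

```text
clock: 3.95
tcp_pos: [0.5181, 0.0921, 0.1923]
orientation: [-0.257, 2.5, 0.055]
contact_force: [0.0, -0.2, -0.6]
grip_width: 0.0594
gripper_force: 0.0
```

```bash
python3 -c "
from h import *
show(); go([-90,0,182],38); go([-85,0,175],42)"
```

```text
t 3.95 tcp_box [-111.7  100.9  192.3] grasp_box [-122.9  101.1  207.7] z [ 0.588 -0.013 -0.809] y [-0.007  1.    -0.02 ] w 0.0594 gf 0.0 F [ 0.  -0.2 -0.6] q [ 0.35  0.02 -0.71  2.38  0.75  0.18  0.71]
[-90, 0, 182] row [-0.042, -0.402, 0.165, -0.008, -0.022, 0.011] dist 0.10924959640559587
[-85, 0, 175] row [-0.047, -0.402, 0.199, -0.007, -0.066, 0.011] dist 0.11279267798598903
```

Emit:
apply_moves --pt "-0.02 -0.1 0.06 0 0 0" --pt "-0.03 -0.2 0.11 -0.004 -0.01 0.005" --pt "-0.04 -0.3 0.15 -0.008 -0.02 0.01" --pt "-0.042 -0.4 0.165 -0.008 -0.022 0.011" --pt "-0.042 -0.4 0.165 -0.008 -0.022 0.011"

```text
clock: 4.58
tcp_pos: [0.5693, -0.0071, 0.1657]
orientation: [-0.22, 2.472, 0.079]
contact_force: [-0.0, 0.6, -0.2]
grip_width: 0.0598
gripper_force: 0.0
```

```bash
python3 -c "
from h import *
show(); go([-33,0,122],38); go([-33,0,122],42)"
```

```text
t 4.58 tcp_box [-80.3  -6.2 165.7] grasp_box [-91.9  -6.1 180.7] z [ 0.614 -0.006 -0.789] y [0.013 1.    0.003] w 0.0598 gf 0.0 F [-0.   0.6 -0.2] q [ 1.03  0.3  -1.17  2.32  1.41  0.19  0.38]
[-33, 0, 122] row [-0.042, 0.027, 0.33, -0.004, -0.001, -0.007] dist 0.08340144785840153
[-33, 0, 122] row [-0.047, 0.027, 0.33, -0.004, -0.046, -0.007] dist 0.08353091567422842
```

Emit:
apply_moves --pt "-0.01 0.01 0.08 0 0 0" --pt "-0.02 0.027 0.16 0 0 -0.005" --pt "-0.03 0.027 0.24 -0.004 -0.01 -0.007" --pt "-0.043 0.027 0.32 -0.004 -0.02 -0.007" --pt "-0.043 0.027 0.33 -0.004 -0.02 -0.007"

```text
clock: 5.2
tcp_pos: [0.6255, 0.0152, 0.1071]
orientation: [-0.243, 2.439, 0.089]
contact_force: [0.1, 0.8, -0.1]
grip_width: 0.0598
gripper_force: 0.0
```

```bash
python3 -c "
from h import *
show(); go([-30,0,122],40)"
```

```text
t 5.2 tcp_box [-20.8   5.  107.1] grasp_box [-32.9   4.9 121.7] z [ 0.639  0.005 -0.77 ] y [-0.008  1.     0.001] w 0.0598 gf 0.0 F [ 0.1  0.8 -0.1] q [ 0.86  0.59 -1.13  2.27  1.95  0.43 -0.06]
[-30, 0, 122] row [-0.01, -0.02, 0.006, 0.003, -0.003, 0.003] dist 0.0058297869334451025
```

Emit:
apply_moves --pt "-0.008 -0.02 0.006 0 0 0" --pt "-0.008 -0.02 0.006 0 0 0" --pt "-0.008 -0.02 0.006 0 0 0" --pt "-0.008 -0.02 0.006 0 0 0" --pt "-0.008 -0.02 0.006 0 0 0" --claw 0 --newtons 40

```text
clock: 5.82
tcp_pos: [0.6289, 0.0069, 0.1089]
orientation: [-0.239, 2.437, 0.084]
contact_force: [0.8, -0.6, -0.3]
grip_width: 0.0002
gripper_force: 0.0
```

```bash
python3 -c "
from h import *
show()
for a in (-.2,-.4,-.6,-.7):
  L=62; go([-30+L*np.sin(a),0,60+L*np.cos(a)],40)"
```

```text
t 5.83 tcp_box [-19.   -3.8 108.9] grasp_box [-31.2  -3.8 123.5] z [ 0.64   0.001 -0.769] y [-0.003  1.    -0.002] w 0.0002 gf 0.0 F [ 0.8 -0.6 -0.3] q [ 0.87  0.59 -1.13  2.26  1.95  0.42 -0.04]
[np.float64(-42.3174985092938), 0, np.float64(120.76412782615698)] row [0.041, 0.015, -0.02, 0.0, -0.002, 0.002] dist 0.01202536982981988
[np.float64(-54.143937223136334), 0, np.float64(117.10578162817887)] row [0.087, 0.016, -0.039, 0.0, -0.002, 0.002] dist 0.024075923128887504
[np.float64(-65.00783335049219), 0, np.float64(111.17080812440005)] row [0.135, 0.016, -0.049, 0.0, -0.002, 0.002] dist 0.036141099494893254
[np.float64(-69.94149660873684), 0, np.float64(107.42021561163828)] row [0.16, 0.016, -0.05, 0.0, -0.002, 0.002] dist 0.042072861871990636
```

```bash
python3 -c "
from h import *
f=r.grab_frame('wrist')
P=proj(f,Rb.apply(np.array([[-30,85,60],[-30,0,60],[-30,-85,60]])/1000)+tb).round(1); print(P)
print([(np.round(d['point'],1),d['conf']) for d in r.landmark_of(f,'pivot_1')[:4]])
cv2.imwrite('pics/w3.png',cv2.convertScaleAbs(f['pixels'][:,:,::-1],alpha=2.5))"
```

```text
[[420.4 170.4]
 [286.4 169.8]
 [152.  169.5]]
[(array([421. , 164.6]), 0.92), (array([150.3, 165.3]), 0.77), (array([285. , 164.3]), 0.73)]
```

View pics/w3.png

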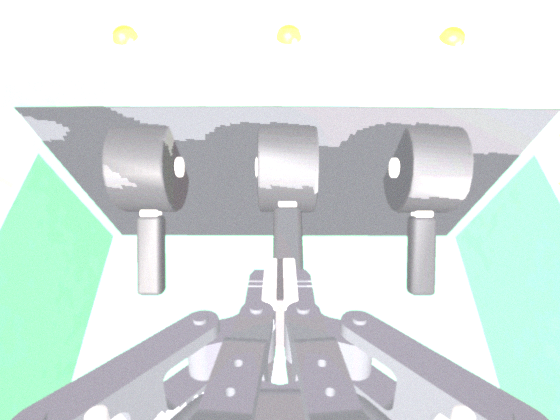

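```bash
python3 -c "
from h import *
f=r.grab_frame('wrist')
for y in (85,0,-85):
  for a in (-.2,0,.2,.4,.5,.6):
    print(y,a,proj(f,Rb.apply(np.array([[-30+k*np.sin(a)-6*np.cos(a),y,60+k*np.cos(a)+6*np.sin(a)] for k in (30,80)])/1000)+tb).round(0).tolist())
print(proj(f,[st()[1]]))
g=cv2.resize(f['pixels'][120:330,100:470,::-1],None,fx=2,fy=2,interpolation=cv2.INTER_CUBIC)
cv2.imwrite('pics/w4.png',(255*(g/255.)**.5).astype(np.uint8))"
```

```text
85 -0.2 [[439.0, 197.0], [475.0, 274.0]]
85 0 [[436.0, 205.0], [460.0, 291.0]]
85 0.2 [[432.0, 212.0], [446.0, 300.0]]
85 0.4 [[428.0, 216.0], [433.0, 302.0]]
85 0.5 [[425.0, 218.0], [427.0, 300.0]]
85 0.6 [[423.0, 218.0], [421.0, 298.0]]
0 -0.2 [[287.0, 196.0], [289.0, 274.0]]
0 0 [[287.0, 205.0], [288.0, 291.0]]
0 0.2 [[287.0, 211.0], [287.0, 300.0]]
0 0.4 [[286.0, 216.0], [287.0, 302.0]]
0 0.5 [[286.0, 217.0], [286.0, 301.0]]
0 0.6 [[286.0, 218.0], [286.0, 298.0]]
-85 -0.2 [[135.0, 196.0], [102.0, 273.0]]
-85 0 [[138.0, 204.0], [115.0, 290.0]]
-85 0.2 [[141.0, 211.0], [128.0, 299.0]]
-85 0.4 [[145.0, 215.0], [139.0, 301.0]]
-85 0.5 [[147.0, 217.0], [145.0, 300.0]]
-85 0.6 [[149.0, 218.0], [150.0, 297.0]]
[[280.26010001 247.79766797]]
```

View pics/w4.png

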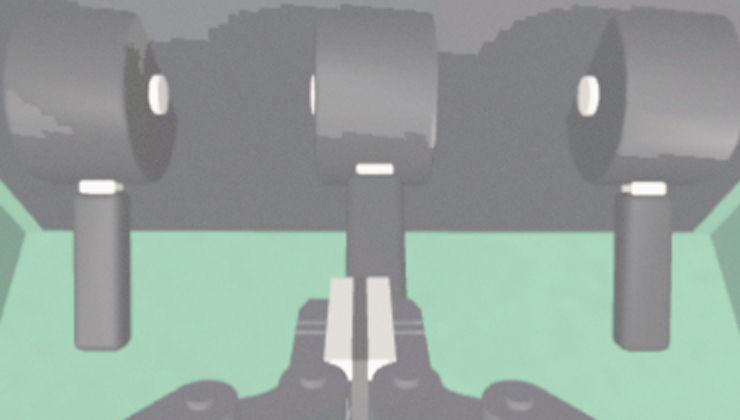

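```bash
python3 -c "
from h import *
f=r.grab_frame('wrist'); o,t,q=st()
for x in (11,0,-11):
  for z in (0,-19,-38): print(x,z,proj(f,[t+q.apply(np.array([x,0,z])/1000)]).round(0).tolist())
e=np.array(f['eye']); A=Rm(f['attitude']); print('cam in tool',q.inv().apply(e-t), 'look',q.inv().apply(-A[:,2]))
print(o['grip_width'],o['gripper_force'],o['contact_force'])
"
```

```text
11 0 [[280.0, 230.0]]
11 -19 [[280.0, 244.0]]
11 -38 [[280.0, 261.0]]
0 0 [[280.0, 248.0]]
0 -19 [[280.0, 263.0]]
0 -38 [[280.0, 282.0]]
-11 0 [[280.0, 265.0]]
-11 -19 [[280.0, 281.0]]
-11 -38 [[280.0, 302.0]]
cam in tool [ 0.0819541  -0.0004645  -0.17645752] look [-3.14187105e-01  2.04709770e-04  9.49361059e-01]
-0.00029433312354648763 0.0 [0.7867319  0.35242545 0.04838707]
```

Emit:
apply_moves --pt "0 0.016 0 0 0 0" --pt "0 0.016 0 0 0 0" --pt "0 0.016 0.03 0 0 0" --pt "0 0.016 0.07 0 0 0" --pt "0 0.016 0.08 0 0 0" --claw 0.6

```text
clock: 6.65
tcp_pos: [0.641, 0.0138, 0.0924]
orientation: [-0.238, 2.439, 0.086]
contact_force: [-0.5, 0.3, 0.2]
grip_width: 0.0513
gripper_force: 0.0
```

Emit:
apply_moves --pt "0 0 0.01 0 0 0" --pt "0 0 0.01 0 0 0" --pt "0 0 0.01 0 0 0" --pt "0 0 0.01 0 0 0" --pt "0 0 0.01 0 0 0" --claw 0

```text
clock: 7.28
tcp_pos: [0.6422, 0.0139, 0.0914]
orientation: [-0.239, 2.438, 0.085]
contact_force: [2.7, 1.2, -2.4]
grip_width: 0.0147
gripper_force: 41.3
```

```bash
python3 -c "
from h import *
show()
f=r.grab_frame('wrist')
g=cv2.resize(f['pixels'][120:330,100:470,::-1],None,fx=2,fy=2,interpolation=cv2.INTER_CUBIC)
cv2.imwrite('pics/w5.png',(255*(g/255.)**.5).astype(np.uint8))"
```

```text
t 7.28 tcp_box [-4.7  0.5 91.4] grasp_box [-16.8   0.5 106. ] z [ 0.64   0.001 -0.769] y [-0.004  1.    -0.001] w 0.0147 gf 41.3 F [ 2.7  1.2 -2.4] q [ 0.83  0.65 -1.12  2.24  1.99  0.47 -0.06]
```

View pics/w5.png

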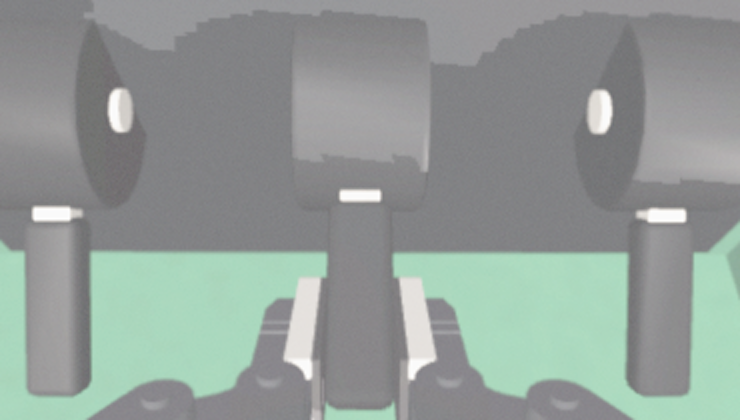

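The crop shows the pads clasping the middle handle (crop 360,310), and the width is 14.7 mm at 41 N. So the middle lever is the tripped one. The pads sit about 35 mm behind the nominal TCP. Next I pull it to OFF along its arc.

Emit:
apply_moves --pt "0.043 0 -0.029 0 0 0" --pt "0.091 0 -0.049 0 0 0" --pt "0.142 0 -0.059 0 0 0" --pt "0.16 0 -0.06 0 0 0" --pt "0.165 0 -0.06 0 0 0" --newtons 35

```text
clock: 7.95
tcp_pos: [0.6045, 0.0064, 0.0793]
orientation: [-0.241, 2.432, 0.083]
contact_force: [2.7, 0.1, 10.7]
grip_width: 0.0145
gripper_force: 34.4
```

```bash
cat > look.py <<'E'
from h import *
import sys
show()
f=r.grab_frame('wrist')
g=cv2.resize(f['pixels'][120:330,100:470,::-1],None,fx=2,fy=2,interpolation=cv2.INTER_CUBIC)
cv2.imwrite('pics/%s.png'%sys.argv[1],(255*(g/255.)**.5).astype(np.uint8))
off=[100,120]
for a in (-.7,-.6,-.4,-.2,0,.3,.6):
    print(a,((proj(f,Rb.apply(np.array([[-30+k*np.sin(a)-6*np.cos(a),0,60+k*np.cos(a)+6*np.sin(a)] for k in (30,80)])/1000)+tb)-off)*2).round(0).tolist())
E
python3 look.py w6
```

```text
t 7.95 tcp_box [-43.1   0.3  79.3] grasp_box [-55.4   0.3  93.8] z [ 0.644  0.001 -0.765] y [-0.005  1.    -0.004] w 0.0145 gf 34.4 F [ 2.7  0.1 10.7] q [ 0.91  0.68 -1.17  2.33  2.1   0.52 -0.15]
-0.7 [[359.0, 238.0], [360.0, 336.0]]
-0.6 [[359.0, 249.0], [359.0, 369.0]]
-0.4 [[359.0, 269.0], [359.0, 426.0]]
-0.2 [[359.0, 286.0], [359.0, 465.0]]
0 [[359.0, 300.0], [358.0, 486.0]]
0.3 [[359.0, 312.0], [358.0, 490.0]]
0.6 [[359.0, 315.0], [358.0, 469.0]]
```

View pics/w6.png

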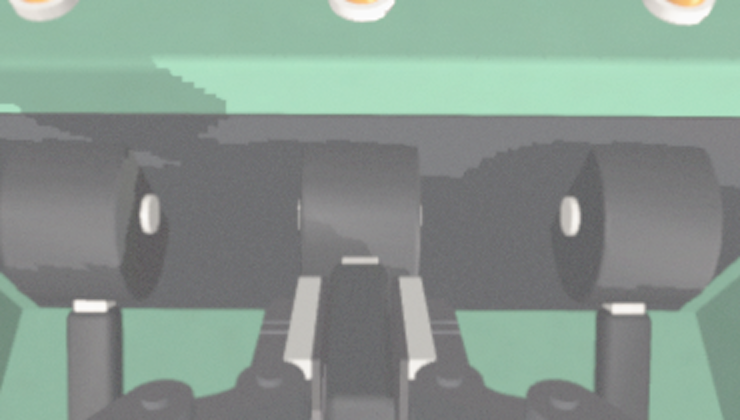

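The handle (crop 360,330) leans towards the robot, but by the collar row (260) only about -0.45 rad. I'll keep pulling until it reaches the stop.

Emit:
apply_moves --pt "0.015 0 -0.012 0 0 0" --pt "0.03 0 -0.022 0 0 0" --pt "0.045 0 -0.03 0 0 0" --pt "0.052 0 -0.033 0 0 0" --pt "0.052 0 -0.033 0 0 0"

```text
clock: 8.62
tcp_pos: [0.5923, 0.004, 0.0778]
orientation: [-0.239, 2.43, 0.086]
contact_force: [27.1, 10.2, -17.6]
grip_width: 0.0142
gripper_force: 34.3
```

```bash
python3 look.py w7
```

```text
t 8.62 tcp_box [-55.6   0.3  77.8] grasp_box [-67.9   0.2  92.3] z [ 0.646  0.002 -0.764] y [-0.004  1.    -0.001] w 0.0142 gf 34.3 F [ 27.1  10.2 -17.6] q [ 0.93  0.68 -1.19  2.36  2.13  0.53 -0.17]
-0.7 [[359.0, 262.0], [360.0, 361.0]]
-0.6 [[359.0, 272.0], [360.0, 392.0]]
-0.4 [[359.0, 291.0], [360.0, 444.0]]
-0.2 [[359.0, 307.0], [359.0, 479.0]]
0 [[359.0, 319.0], [359.0, 498.0]]
0.3 [[359.0, 330.0], [359.0, 500.0]]
0.6 [[359.0, 332.0], [358.0, 479.0]]
```

```bash
python3 -c "
import cv2,numpy as np
for n in ('w6','w7'):
  g=cv2.imread(f'pics/{n}.png',0)
  print(n,[(c,[ (i+180,int(v)) for i,v in enumerate(g[180:330,c-8:c+8].mean(1)) if v>150][::3]) for c in (360,)])
  print(g[230:420:6,355:365].mean(1).astype(int).tolist())"
```

```text
w6 [(360, [(257, 170), (260, 206), (263, 166)])]
[141, 140, 126, 120, 119, 206, 107, 107, 107, 107, 107, 106, 107, 106, 106, 104, 107, 106, 106, 108, 105, 107, 107, 106, 106, 106, 104, 108, 122, 134, 133, 132]
w7 [(360, [(270, 160), (273, 154)])]
[131, 135, 139, 138, 130, 128, 120, 168, 100, 100, 101, 102, 99, 102, 101, 101, 101, 103, 101, 102, 101, 101, 100, 102, 101, 104, 116, 122, 127, 129, 128, 128]
```

Emit:
apply_moves --pt "0.015 0 0.002 0 0 0" --pt "0.03 0 0.006 0 0 0" --pt "0.04 0 0.01 0 0 0" --pt "0.04 0 0.01 0 0 0" --pt "0.04 0 0.01 0 0 0"

```text
clock: 9.3
tcp_pos: [0.5929, 0.004, 0.0769]
orientation: [-0.244, 2.414, 0.079]
contact_force: [8.7, 2.5, 31.9]
grip_width: 0.0141
gripper_force: 37.1
```

```bash
python3 look.py w8;  python3 -c "
import cv2,numpy as np
for n in ('w8',):
  g=cv2.imread(f'pics/{n}.png',0)
  print(n,[(c,[ (i+180,int(v)) for i,v in enumerate(g[180:330,c-8:c+8].mean(1)) if v>150][::3]) for c in (360,)])
  print(g[230:420:6,355:365].mean(1).astype(int).tolist())"
```

```text
t 9.3 tcp_box [-55.    0.1  76.9] grasp_box [-67.5   0.2  91.2] z [ 0.657 -0.002 -0.754] y [-0.007  1.    -0.009] w 0.0141 gf 37.1 F [ 8.7  2.5 31.9] q [ 0.94  0.7  -1.2   2.37  2.17  0.56 -0.19]
-0.7 [[360.0, 264.0], [360.0, 367.0]]
-0.6 [[360.0, 274.0], [359.0, 398.0]]
-0.4 [[359.0, 293.0], [358.0, 448.0]]
-0.2 [[359.0, 308.0], [358.0, 483.0]]
0 [[359.0, 321.0], [357.0, 501.0]]
0.3 [[359.0, 331.0], [357.0, 501.0]]
0.6 [[359.0, 333.0], [357.0, 478.0]]
w8 [(360, [(271, 158), (274, 167)])]
[129, 136, 140, 138, 137, 127, 122, 172, 103, 103, 101, 101, 102, 101, 101, 101, 103, 100, 102, 103, 102, 101, 101, 101, 100, 101, 107, 118, 124, 128, 129, 129]
```

OFF is reached: the last 10 mm command moved the tool only 1 mm, and the tangential force is about 25 N against the stop. Next I swing it back past upright in the grip, then release and push it home with shut fingertips.

Emit:
apply_moves --pt "-0.05 0 0 0 0 0" --pt "-0.13 0 0.02 0 0 0" --pt "-0.196 0 0.06 0 0 0" --pt "-0.248 0 0.115 0 0 0" --pt "-0.248 0 0.115 0 0 0"

```text
clock: 9.98
tcp_pos: [0.648, 0.015, 0.0859]
orientation: [-0.24, 2.434, 0.083]
contact_force: [1.4, -0.3, 7.5]
grip_width: 0.0139
gripper_force: 61.0
```

```bash
python3 look.py w9
```

```text
t 9.97 tcp_box [ 1.2  0.4 85.9] grasp_box [-11.    0.4 100.5] z [ 0.643  0.    -0.766] y [-0.004  1.    -0.003] w 0.0139 gf 61.0 F [ 1.4 -0.3  7.5] q [ 0.82  0.68 -1.11  2.24  2.02  0.49 -0.07]
-0.7 [[360.0, 124.0], [361.0, 200.0]]
-0.6 [[360.0, 137.0], [360.0, 248.0]]
-0.4 [[360.0, 163.0], [360.0, 330.0]]
-0.2 [[360.0, 186.0], [359.0, 388.0]]
0 [[360.0, 205.0], [359.0, 422.0]]
0.3 [[359.0, 224.0], [358.0, 436.0]]
0.6 [[359.0, 232.0], [358.0, 417.0]]
```

Emit:
apply_moves --pt "-0.02 0 0.02 0 0 0" --pt "-0.044 0 0.04 0 0 0" --pt "-0.044 0 0.04 0 0 0"

```text
clock: 10.4
tcp_pos: [0.6607, 0.0175, 0.084]
orientation: [-0.239, 2.436, 0.083]
contact_force: [-1.5, -0.4, 5.1]
grip_width: 0.014
gripper_force: 65.0
```

Emit:
apply_moves --pt "0 0 0 0 0 0" --pt "0 0 0 0 0 0" --pt "0 0 -0.04 0 0 0" --pt "0 0 -0.16 0 0 0" --pt "0 0 -0.22 0 0 0" --claw 0.5

```text
clock: 11.02
tcp_pos: [0.6247, 0.0108, 0.1264]
orientation: [-0.24, 2.437, 0.084]
contact_force: [-0.8, -0.1, 0.4]
grip_width: 0.0426
gripper_force: 0.0
```

Emit:
apply_moves --pt "0 0 0 0 0 0" --pt "0 0 0 0 0 0" --pt "0 0 0 0 0 0" --pt "0 0 0 0 0 0" --claw 0

```text
clock: 11.52
tcp_pos: [0.6256, 0.0109, 0.1249]
orientation: [-0.239, 2.438, 0.086]
contact_force: [-0.1, -0.1, 0.0]
grip_width: 0.0
gripper_force: 0.0
```

```bash
python3 look.py w10
```

```text
t 11.53 tcp_box [-21.5   0.7 124.9] grasp_box [-33.7   0.7 139.6] z [ 0.639  0.002 -0.769] y [-0.004  1.    -0.   ] w 0.0 gf 0.0 F [-0.1 -0.1  0. ] q [ 0.87  0.53 -1.12  2.26  1.87  0.37 -0.01]
-0.7 [[358.0, 61.0], [359.0, 93.0]]
-0.6 [[358.0, 71.0], [359.0, 130.0]]
-0.4 [[358.0, 92.0], [358.0, 196.0]]
-0.2 [[358.0, 112.0], [358.0, 248.0]]
0 [[358.0, 129.0], [358.0, 284.0]]
0.3 [[358.0, 147.0], [358.0, 311.0]]
0.6 [[358.0, 157.0], [358.0, 310.0]]
```

View pics/w10.png

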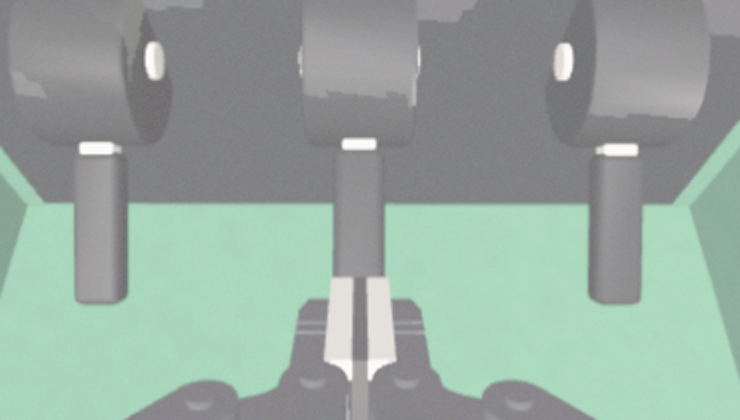

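The middle collar is at crop row 144 and the ON levers' collars are at 149, so the middle lever stands at roughly +0.4 rad. The shut fingers are in front of and above it. Now I push.

Emit:
apply_moves --pt "0.03 0 0.08 0 0 0" --pt "0.052 0 0.153 0 0 0" --pt "0.035 0 0.19 0 0 0" --pt "0.01 0 0.225 0 0 0" --pt "0.01 0 0.234 0 0 0"

```text
clock: 12.2
tcp_pos: [0.6587, 0.0175, 0.0787]
orientation: [-0.241, 2.439, 0.082]
contact_force: [-36.1, -12.4, 34.8]
grip_width: -0.0003
gripper_force: 25.5
```

```bash
cat > meas.py <<'E'
import cv2,sys,numpy as np
g=cv2.imread(f'pics/{sys.argv[1]}.png',0)
m=(g>215).astype(np.uint8); n,_,s,c=cv2.connectedComponentsWithStats(m)
print([(s[i].tolist(),c[i].round(1).tolist()) for i in range(1,n) if 120<s[i][4]<2500])
E
python3 meas.py w10; python3 look.py w11; python3 meas.py w11
```

```text
[([146, 43, 11, 35, 300], [150.9, 60.0]), ([557, 44, 15, 36, 476], [564.0, 61.3]), ([343, 139, 33, 10, 319], [358.9, 143.5]), ([80, 143, 34, 11, 363], [96.2, 148.0]), ([598, 144, 39, 11, 347], [618.9, 149.5]), ([325, 279, 27, 101, 2005], [339.8, 325.4]), ([368, 279, 27, 101, 2014], [379.4, 325.6])]
t 12.2 tcp_box [12.2  0.9 78.7] grasp_box [ 0.1  0.9 93.3] z [ 0.638  0.    -0.77 ] y [-0.004  1.    -0.003] w -0.0003 gf 25.5 F [-36.1 -12.4  34.8] q [ 0.8   0.7  -1.09  2.21  2.01  0.5  -0.06]
-0.7 [[358.0, 119.0], [358.0, 201.0]]
-0.6 [[358.0, 133.0], [358.0, 256.0]]
-0.4 [[358.0, 162.0], [357.0, 349.0]]
-0.2 [[358.0, 187.0], [357.0, 413.0]]
0 [[358.0, 208.0], [357.0, 448.0]]
0.3 [[358.0, 229.0], [357.0, 460.0]]
0.6 [[358.0, 237.0], [357.0, 438.0]]
[([75, 85, 17, 47, 497], [82.3, 108.1]), ([617, 88, 26, 47, 1009], [629.3, 110.6]), ([0, 218, 34, 14, 463], [16.1, 224.5]), ([337, 220, 43, 14, 591], [358.1, 226.5]), ([671, 221, 55, 15, 680], [702.1, 227.9]), ([325, 279, 27, 101, 1988], [339.8, 325.7]), ([368, 279, 27, 101, 2006], [379.3, 325.8])]
```

The lever is at the ON stop: about 50 N tangentially, and all three collars are in line (rows 224.5, 226.5 and 227.9). I'll back out clear of it.

Emit:
apply_moves --pt "0.01 0 -0.06 0 0 0" --pt "0.01 0 -0.2 0 0 0" --pt "0.01 0 -0.35 0 0 0" --pt "0.01 0 -0.48 0 0 0" --pt "0.01 0 -0.48 0 0 0"

```text
clock: 12.88
tcp_pos: [0.5842, 0.0019, 0.1725]
orientation: [-0.241, 2.433, 0.078]
contact_force: [0.8, -0.1, -0.7]
grip_width: -0.0004
gripper_force: 0.0
```

```bash
python3 look.py w12; python3 meas.py w12
```

```text
t 12.88 tcp_box [-63.9  -0.3 172.5] grasp_box [-76.1  -0.2 187. ] z [ 0.643 -0.003 -0.766] y [-0.004  1.    -0.007] w -0.0004 gf 0.0 F [ 0.8 -0.1 -0.7] q [ 0.99  0.31 -1.15  2.31  1.63  0.19  0.17]
-0.7 [[362.0, 41.0], [363.0, 60.0]]
-0.6 [[362.0, 50.0], [363.0, 86.0]]
-0.4 [[362.0, 66.0], [362.0, 135.0]]
-0.2 [[362.0, 81.0], [362.0, 175.0]]
0 [[362.0, 94.0], [361.0, 205.0]]
0.3 [[362.0, 109.0], [361.0, 232.0]]
0.6 [[362.0, 118.0], [361.0, 238.0]]
[([146, 106, 25, 8, 190], [157.8, 109.5]), ([350, 108, 24, 8, 184], [361.7, 111.5]), ([554, 110, 25, 7, 167], [566.3, 112.9]), ([332, 360, 19, 18, 157], [344.2, 365.4]), ([369, 360, 19, 18, 155], [374.7, 365.3])]
```

View pics/w12.png

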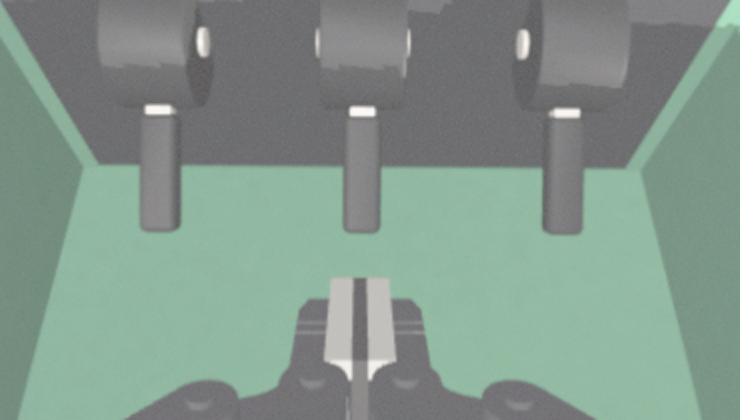

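All three levers stand alike at ON (handle ends at crop rows 231, 233 and 235), and the gripper is clear of them. I'll hand in.

```bash
python3 -c "
from bench import r
print(r.hand_in())"
```

```text
the job is handed in; nothing more can be done
None
```

The middle lever was the tripped one: I pulled it to the OFF stop, swung it to the ON stop and handed the job in at about 13 s, with all three levers ON, nothing on the bench touched, and a peak of about 50 N at the wrist while pressing the lever home.

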